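Lay out tea for one: drip dish, cup, infuser, lid

ROBOT

A 6-joint arm with a two-finger parallel gripper is mounted at the origin on the work surface. World frame = base frame: x ahead of the robot, y to its left, z up, the work surface at z = 0. Lengths are in m, angles in degrees, forces in N, time in s.
With the tool pointing down it reaches from about 0.3 to 0.825 m from the base axis. Payload 5.4 kg.
Tool frame: the origin (TCP) lies midway between the tips of the shut fingers; the grasp point (between the pads) lies 19 mm behind it (manip.grip_depth is the distance from the TCP to the grasp point, in m); y points along the fingers, x is the direction in which the jaws open and shut, and the axes are right-handed (so a half turn about y gives the same grasp; the last joint's range is limited). The gripper opens to 92 mm and grips with 3 to 60 N. Pads are 20 mm wide; open, the fingers measure 128 mm over their backs; the gripper's body (75 mm by 189 mm) begins 69 mm behind the grasp point.
Start: joints at [-76.266, 9.076, 91.501, -0, 79.423, -12.038], TCP at [0.25, -0.518, 0.215] pointing down, gripper open.
Joint ranges: [-166.64, 166.64], [-54.1, 131.32], [10.49, 154.53], [-73.88, 253.88], [9.74, 151.15], [-171.62, 171.62]. Speed limits (degrees/s): [147.25, 147.25, 180, 180, 180, 180].

INTERFACE

Orientations are given as [roll, pitch, yaw] about the fixed x, y, z axes, in that order (R = Rz(yaw) Ry(pitch) Rx(roll)).
In Python, from station import manip gives the robot as it stands. The module is installed in compiled form; this text tells all that it offers.
- The arm moves only by the tool arm_command, never from a script. Its argument "increments" is text: rows parted by semicolons, each of 7 numbers parted by spaces: the shift along the tool's x, y, z as a fraction of full scale, then the turn, a rotation vector about the tool's x, y, z as a fraction of full scale, then the opening, from 0 (shut) to 1 (fully open). In form: tx ty tz wx wy wz claw; .... A call has 1 to 8 rows; each row shifts and turns the commanded pose from where the row before left it, along the tool's axes as they then stand; what a row does not reach is not made up. Full scale, the value 1, is 0.02 m for a shift and 6 degrees for a turn. A row lasts 1/12 s, in which the tool goes at most 41.7 mm and 7.16 degrees, less where a joint would pass 70% of its speed; a pose out of reach is approached as far as the arm can. A call with a number of a shift or a turn outside -1 to 1 is refused whole. A call with a gripper value outside its range is refused whole. The fingers move at their own pace and stop on an object; the grip force is fixed at half the most. Time passes only in rows, so rows that do not move let the fingers close. It gives the time, the measured TCP pose, the force and the opening at its end, in the units of the state.
- manip.state(): the state, without advancing time (a new reading comes with each control period).
- manip.get_image(name): name is "side" or "top"; returns a dict with "image" (420x560x3 uint8, red, green, blue), "fx", "fy", "cx", "cy" (pixels), "R" (3x3) and "t" (3): a world point X has camera coordinates R X + t. Camera axes: x right, y down, z forward; pixel columns grow to the right and rows downward; lengths in m; the calibration is good to about 2 mm. A picture is of the moment at which its call begins. There is no depth.
- manip.job_done(): hands the job in, once; it reports no verdict.
The state is a dict: "t": time; "q": joint angles; "joint_velocities": joint speeds; "joint_torque": joint torques, N m; "eef_pos": TCP position; "orientation": TCP orientation; "force": force on the tool from outside, world axes, zero at the start; "wrist_torque": the same for the moment, N m; "grip_width": opening from 0.0 (shut) to 1.0 (fully open).
Only numpy, scipy, OpenCV 4.12 (cv2) and the standard library are available. Lean on these libraries where they do the work, as an engineer would, in place of code of your own. Each camera call takes 0.05 s, during which the arm holds its last target. There are 200 camera calls.

TASK

Lay out the tea things: first set the low drip dish in the middle of the square wooden coaster, then stand the cup in the middle of the round cork coaster, then hang the steel infuser basket in the cup so that its collar sits on the rim, and last put the lid, knob up, home on the infuser. Keep every piece upright, let go of each before taking the next, and leave the sugar jar where it is.

Things in the scene. Friction and masses are not known exactly. Their poses are not given: they have to be found in the camera images.
- square_coaster: Square dark wooden coaster, 96 x 96 mm and 8 mm thick, lying flat and fixed to the worktop. Origin at the centre of its underside, z up, x and y along its sides; its top is 8 mm above the origin. Target of the drip dish.
- round_coaster: Round cork coaster, 96 mm diameter and 8 mm thick, lying flat and fixed to the worktop. Origin at the centre of its underside, z up; its top is 8 mm above the origin. Target of the cup.
- drip_dish: Low open round dish of blue glazed ceramic, straight-sided, outside diameter 62 mm, 22 mm high, wall 4 mm, floor 5 mm; stands upright, about 100 g. Origin at the centre of its underside, z up.
- cup: Open round cup of blue glazed ceramic without handle, straight-sided, outside diameter 58 mm, inside diameter 50 mm, 75 mm high, floor 6 mm thick and white inside; stands upright, about 180 g. Origin at the centre of its underside, z up.
- infuser: Upright steel tea infuser, open on top, 80 g. Basket of 40 mm diameter up to 50 mm height; above it a wider collar, 66 mm outside diameter, 50 to 70 mm high (grip its outside), mouth 56 mm wide, 14 mm deep. The basket enters the cup with 5 mm play all round; the collar rests on the rim, the origin then 25 mm above the cup's. Origin at the centre of its underside, z up.
- lid: Round lid of blue ceramic, knob up, 70 g. From below: plug 48 mm diameter, 6 mm high; disc 66 mm diameter, from 6 to 11 mm height; central knob 18 mm diameter, 11 to 33 mm height (grip it). The plug enters the collar's mouth with 4 mm play; the disc rests on the collar's top, the origin then 64 mm above the infuser's. Origin at the centre of the plug's underside, z up.
- sugar_jar: Bystander: closed glass sugar jar with a steel cap, 74 mm diameter, 74 mm high. Origin at the centre of its underside, z up. Not to be moved. (The other pieces lying among the tea things, a paper tea packet, a tin's lid and a teaspoon, are less than 25 mm high.)

How it is judged (in metres and radians):
On the way, in this order (a step that is already met when the one before it is completed fails the run):
1. the drip dish stands on the square coaster, released (horizontal distance between drip_dish and square_coaster below 0.015 m and z of drip_dish in the frame of square_coaster between 0.004 and 0.012 m and angle between drip_dish's own z axis and vertical below 0.1 rad and linear speed of drip_dish below 0.02 m/s and contact force between the fingers and drip_dish below 0.1 N), for 0.2 s.
2. the cup stands on the round coaster, released (horizontal distance between cup and round_coaster below 0.015 m and z of cup in the frame of round_coaster between 0.004 and 0.012 m and angle between cup's own z axis and vertical below 0.1 rad and linear speed of cup below 0.02 m/s and contact force between the fingers and cup below 0.1 N), for 0.2 s.
3. the infuser hangs in the cup, its collar on the rim, released (horizontal distance between infuser and cup below 0.009 m and z of infuser in the frame of cup between 0.021 and 0.029 m and angle between infuser's own z axis and vertical below 0.1 rad and linear speed of infuser below 0.02 m/s and contact force between the fingers and infuser below 0.1 N), for 0.2 s.
4. the lid sits home on the infuser, released (horizontal distance between lid and infuser below 0.008 m and z of lid in the frame of infuser between 0.06 and 0.068 m and angle between lid's own z axis and vertical below 0.1 rad and linear speed of lid below 0.02 m/s and contact force between the fingers and lid below 0.1 N), for 0.2 s.
At the end, for the whole second after the job is handed in: Dish on the square coaster and cup on the round one, each within 15 mm of its middle; infuser in the cup within 9 mm of centre, lid on the infuser within 8 mm, both within 4 mm of fully home; all four tilted under 0.1 rad, at rest and released (all of step 1 and all of step 2 and all of step 3 and all of step 4); the robot touches nothing.
It fails at once if the sugar jar is moved by more than 30 mm (distance of sugar_jar from where it was at the start of the episode above 0.03 m).
It fails at once if a piece of the tea set or the sugar jar is tipped by more than 0.6 rad (angle between any of drip_dish, cup, infuser, lid, sugar_jar's own z axis and vertical above 0.6 rad).
It also fails if it takes over 128 s, if anything falls off the work surface, if the arm or the gripper's body presses on something with over 40 N, if the wrist force passes 120 N, or if a joint passes its speed limit or range.

## Working session

There is one attempt and no reset: what is moved stays moved. The work goes in short steps, Python scripts to look and compute and a tool call to move; the robot and the scene stay as the last step left them, time stands still between calls to the robot, and variables do not carry over. Pictures are saved under pics/ and viewed, about 12 in all and at most 16, crops included, and the job is handed in when it is done.

Besides the shell and the picture viewer there is one more tool, called after "Request:" in YAML: its name, and indented under it one key for each argument. arm_command: Moves the arm, as the interface text tells. Shift numbers are shares of 0.02 m and turn numbers shares of 6 degrees, none past 1 either way. Its arguments: {"type":"object","properties":{"increments":{"type":"string"}},"required":["increments"]}

```bash
mkdir -p pics
cat > h.py <<'E'
import numpy as np, cv2
from station import manip
def snap(n,f):
    d=manip.get_image(n); cv2.imwrite(f'pics/{f}.png',d['image'][:,:,::-1]); return d
def back(d,u,v,z):
    R=np.array(d['R']);t=np.array(d['t']);C=-R.T@t
    r=R.T@np.array([(u-d['cx'])/d['fx'],(v-d['cy'])/d['fy'],1]); return C+r*(z-C[2])/r[2]
def proj(d,X):
    c=np.array(d['R'])@np.array(X)+np.array(d['t']); return np.array([d['fx']*c[0]/c[2]+d['cx'],d['fy']*c[1]/c[2]+d['cy']])
E
python3 - <<'E'
from h import *
for n in('top','side'):
    d=snap(n,n+'0'); R=np.array(d['R']);print(n,d['fx'],d['cx'],d['cy'],R.round(3).tolist(),(-R.T@np.array(d['t'])).round(3))
    import pickle; pickle.dump(d,open(n+'.pkl','wb'))
print(manip.state(),manip.grip_depth)
E
```

```text
top 387.9609787150726 275.0130802604795 211.66860379997124 [[0.029, -0.999, 0.025], [-0.983, -0.033, -0.18], [0.181, -0.019, -0.983]] [0.319 0.016 1.128]
side 519.1938311775369 290.88144618406244 213.27036945985807 [[0.979, -0.205, 0.017], [-0.103, -0.56, -0.822], [0.178, 0.803, -0.569]] [ 0.292 -1.046  0.794]
{'t': 0.1, 'q': array([-7.62654336e+01,  9.11050965e+00,  9.15639851e+01,  2.78162386e-04,
        7.94245096e+01, -1.20365114e+01]), 'joint_velocities': array([ 0.01151584, -0.13011571, -0.24547989,  0.05119656,  0.09491707,
       -0.05886399]), 'joint_torque': array([-1.48427393e-04, -3.86503315e+01, -3.22959745e+01,  7.02809729e-02,
        3.39837209e-02, -5.55689792e-05]), 'eef_pos': array([ 0.2498528 , -0.51724708,  0.21371148]), 'orientation': array([-89.97908678,   0.09677071, -64.22895584]), 'force': array([-0.30446631,  0.29729187,  0.15642969]), 'wrist_torque': array([-0.03004517, -0.01194375, -0.06835182]), 'grip_width': 1.006263295694964} 0.0187
```

View pics/top0.png

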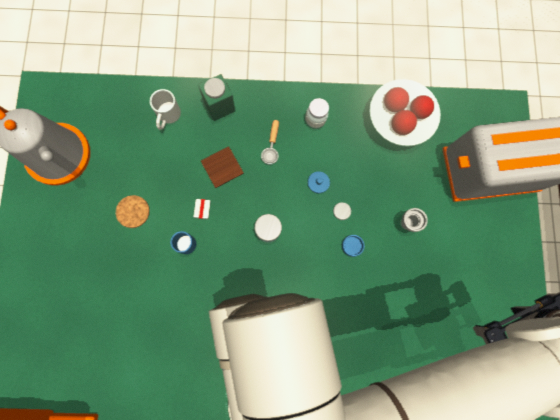

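View pics/side0.png

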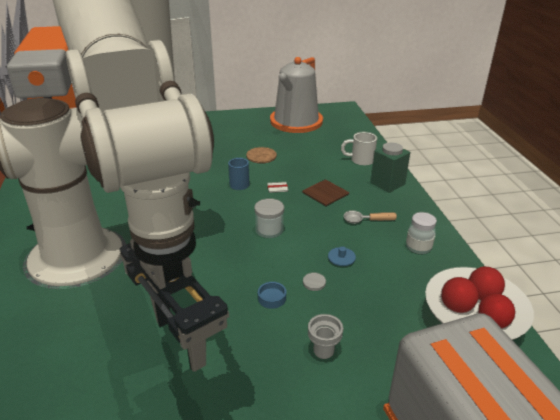

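Top: dish (353,245), cup (183,242), infuser (415,219), lid (319,181), square coaster (222,167), round coaster (132,211), jar (268,227). I'll refine using overlaid model outlines.

```bash
cat >> h.py <<'E'
def ring(img,d,x,y,z,r,s,u0,v0,col):
    p=np.array([proj(d,[x+r*np.cos(a),y+r*np.sin(a),z]) for a in np.linspace(0,2*np.pi,60)])
    cv2.polylines(img,[np.int32(((p-[u0,v0]+.5)*s)*8)],True,col,1,cv2.LINE_AA,3)
E
cat > ov.py <<'E'
from h import *
import pickle,sys
d=pickle.load(open('top.pkl','rb')); im=d['image'][:,:,::-1].copy()
px=dict(rc=(132,211,.008),cup=(183,242,.075),dish=(353,245,.022),inf=(415,219,.07),lid=(319,182,.011),jar=(268,227,.074),sq=(222,167,.008))
P={k:back(d,*v) for k,v in px.items()}
for k,v in P.items(): print(k,v.round(4))
rings=dict(rc=[(.008,.048)],cup=[(.075,.029),(.075,.025)],dish=[(.022,.031),(0,.031)],inf=[(.07,.033),(.07,.028)],lid=[(.011,.033),(.033,.009)],jar=[(.074,.037),(0,.037)],sq=[(.008,.048)])
s=6;T=[]
for k in P:
    u,v=int(px[k][0])-16,int(px[k][1])-16; w=32 if k not in('sq','rc') else 44
    if w==44:u-=6;v-=6
    c=cv2.resize(im[v:v+w,u:u+w],None,fx=264/w,fy=264/w,interpolation=cv2.INTER_CUBIC)
    for z,r in rings[k]: ring(c,d,P[k][0],P[k][1],z,r,264/w,u,v,(0,255,255))
    cv2.putText(c,f'{k} {u} {v}',(3,12),0,.4,(255,255,255)); T.append(cv2.resize(c,(199,199)) if 0 else c)
T=[cv2.resize(c,(200,200)) for c in T]+[np.zeros((200,200,3),np.uint8)]
cv2.imwrite('pics/ov.png',np.vstack([np.hstack(T[:4]),np.hstack(T[4:])]))
E
python3 ov.py
```

```text
rc [0.513  0.4108 0.008 ]
cup [0.421  0.2424 0.075 ]
dish [ 0.433  -0.2315  0.022 ]
inf [ 0.5062 -0.395   0.07  ]
lid [ 0.6188 -0.1336  0.011 ]
jar [0.4696 0.0139 0.074 ]
sq [0.6554 0.1571 0.008 ]
```

View pics/ov.png

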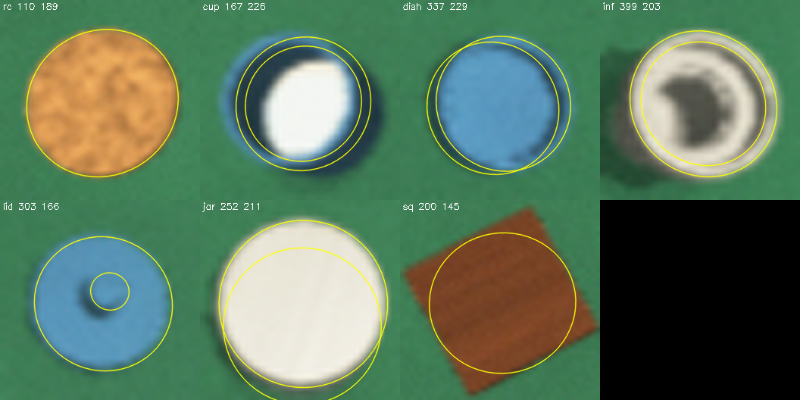

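```bash
cat > ov2.py <<'E'
from h import *
import pickle
d=pickle.load(open('side.pkl','rb')); im=d['image'][:,:,::-1].copy()
P=dict(rc=(.513,.4108),cup=(.421,.2495),dish=(.433,-.230),inf=(.5062,-.395),lid=(.6188,-.1336),jar=(.4696,.0139),sq=(.6554,.1571))
rings=dict(rc=[(.008,.048)],cup=[(.075,.029),(0,.029)],dish=[(.022,.031),(0,.031)],inf=[(.07,.033),(.05,.033)],lid=[(.011,.033),(.033,.009)],jar=[(.074,.037),(0,.037)],sq=[(.008,.048)])
T=[]
for k,p in P.items():
    u,v=np.int32(proj(d,[*p,.03]))-25;w=50
    c=cv2.resize(im[v:v+w,u:u+w],(200,200),interpolation=cv2.INTER_CUBIC)
    for z,r in rings[k]: ring(c,d,*p,z,r,4,u,v,(0,255,255))
    cv2.putText(c,k,(3,12),0,.4,(255,255,255));T.append(c)
T.append(T[0]*0)
cv2.imwrite('pics/ov2.png',np.vstack([np.hstack(T[:4]),np.hstack(T[4:])]))
E
python3 ov2.py
```

```text
(no output)
```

View pics/ov2.png

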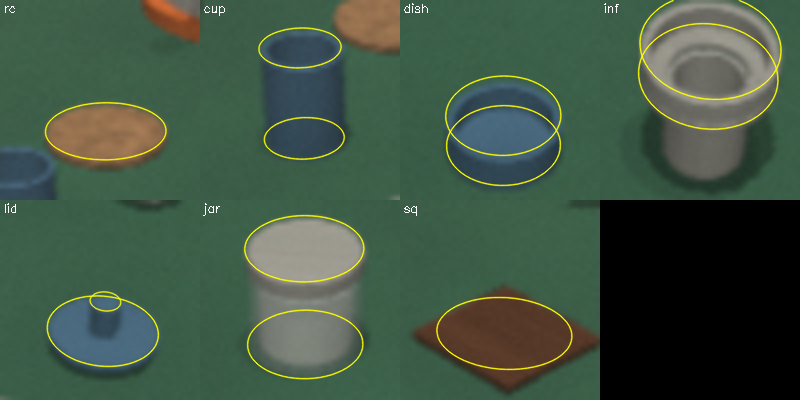

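Side overlays agree; small tweaks are cup ≈(.423,.248) and dish ≈(.433,-.2315). First I turn to yaw 0 (jaws along x) while travelling to the dish.

Request:
arm_command:
  increments: "0 0 1 0 -0.97 0 1;0 0 1 0 -0.97 0 1;0 0 1 0 -0.97 0 1;0 0 1 0 -0.97 0 1;0 0 1 0 -0.97 0 1;0 0 1 0 -0.97 0 1;0 0 1 0 -0.97 0 1;0 0 1 0 -0.97 0 1"

```text
t: 0.77
eef_pos: [0.3583, -0.4044, 0.214]
orientation: [-90.0, 0.0, -17.4]
force: [0.3, 0.5, -0.0]
grip_width: 1.0
```

Request:
arm_command:
  increments: "0 0 1 0 -0.97 0 1;0 0 1 0 -0.97 0 1;0 0 1 0 -0.97 0 1;0 0 0 0 0 0 1;0 0 0 0 0 0 1"

```text
t: 1.18
eef_pos: [0.3702, -0.3465, 0.2144]
orientation: [-90.0, 0.0, -0.2]
force: [-0.4, -0.1, -0.2]
grip_width: 1.001
```

Request:
arm_command:
  increments: "0.52 0.95 0.96 0 0 0 1;0.52 0.95 0.96 0 0 0 1;0.52 0.95 0.96 0 0 0 1;0.52 0.95 0.96 0 0 0 1;0.52 0.95 0.96 0 -0.03 0 1;0.52 0.95 0.96 0 0 0 1;0 0 0 0 0 0 1;0 0 0 0 0 0 1"

```text
t: 1.85
eef_pos: [0.4324, -0.2319, 0.0995]
orientation: [-89.9, 0.1, -0.0]
force: [-0.3, -0.8, 0.6]
grip_width: 0.999
```

```bash
cat > two.py <<'E'
from h import *
import sys
# two.py name x y z s : crops of both cams round world point
f,x,y,z=sys.argv[1],*map(float,sys.argv[2:5]); T=[]
for n,s in(('top',5),('side',4)):
    d=manip.get_image(n);u,v=np.int32(proj(d,[x,y,z]))-[400//s//2,400//s//2]
    im=np.ascontiguousarray(d['image'][:,:,::-1]); w=400//s; u=max(0,u);v=max(0,v)
    c=cv2.resize(im[v:v+w,u:u+w],(400,400),interpolation=cv2.INTER_CUBIC)
    for a in sys.argv[5:]:
        X,Y,Z,r=map(float,a.split(',')); ring(c,d,X,Y,Z,r,s,u,v,(0,255,255))
    T.append(c)
cv2.imwrite(f'pics/{f}.png',np.hstack(T)); s=manip.state(); print(s['eef_pos'].round(4),s['grip_width'])
E
python3 two.py a1 .433 -.2315 .03 .433,-.2315,.022,.031
```

```text
[ 0.4332 -0.2338  0.1016] 1.0002755209106786
```

View pics/a1.png

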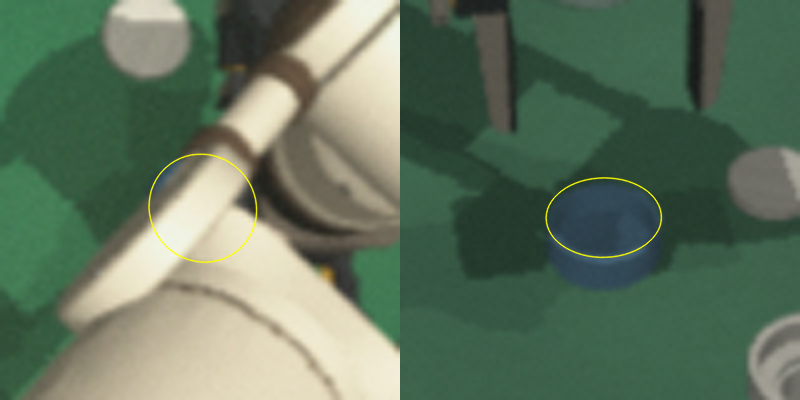

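Request:
arm_command:
  increments: "0 0.95 0 0 0 0 1;0 0.95 0 0 0 0 1;0 0.95 0 0 0 0 1;0 0.95 0 0 0 0 1;0 0.7 0 0 0 0 1;0 0.2 0 0 0 0 1;0 0 0 0 0 0 1;0 0 0 0 0 0 1"

```text
t: 2.62
eef_pos: [0.4335, -0.2335, 0.0078]
orientation: [-90.1, -0.1, -0.1]
force: [0.2, 0.4, 0.3]
grip_width: 1.001
```

Request:
arm_command:
  increments: "0 0 0 0 0 0 0;0 0 0 0 0 0 0;0 0 0 0 0 0 0;0 0 0 0 0 0 0;0 0 0 0 0 0 0;0 0 0 0 0 0 0;0 0 0 0 0 0 0;0 0 0 0 0 0 0"

```text
t: 3.28
eef_pos: [0.4331, -0.2322, 0.007]
orientation: [-90.0, -0.0, -0.0]
force: [-1.3, 1.0, 4.3]
grip_width: 0.66
```

Request:
arm_command:
  increments: "0 -0.5 0 0 0 0 0;0 -1 0 0 0 0 0;0 -1 0 0 0 0 0;0 -1 0 0 0 0 0;0 -1 0 0 0 0 0;0 -0.5 0 0 0 0 0;0 0 0 0 0 0 0;0 0 0 0 0 0 0"

```text
t: 3.95
eef_pos: [0.4329, -0.232, 0.1066]
orientation: [-90.0, -0.0, -0.0]
force: [-0.2, -0.6, -1.3]
grip_width: 0.662
```

Request:
arm_command:
  increments: "0.55 0 0.97 0 0 0 0;0.55 0 0.97 0 0 0 0;0.55 0 0.97 0 0 0 0;0.55 0 0.97 0 0 0 0;0.55 0 0.97 0 0 0 0;0.55 0 0.97 0 0 0 0;0.55 0 0.97 0 0 0 0;0.55 0 0.97 0 0 0 0"

```text
t: 4.62
eef_pos: [0.52, -0.0753, 0.1045]
orientation: [-89.9, 0.2, -0.0]
force: [0.7, -0.1, -1.0]
grip_width: 0.662
```

Request:
arm_command:
  increments: "0.55 0 0.97 0 0 0 0;0.55 0 0.97 0 0 0 0;0.55 0 0.97 0 0 0 0;0.55 0 0.97 0 0 0 0;0.55 0 0.97 0 0 0 0;0.55 0 0.97 0 0 0 0;0.55 0 0.97 0 0 0 0;0.55 0 0.97 0 0 0 0"

```text
t: 5.28
eef_pos: [0.608, 0.0794, 0.1041]
orientation: [-90.0, 0.2, -0.0]
force: [-0.9, 0.2, -0.8]
grip_width: 0.662
```

Request:
arm_command:
  increments: "0.55 0 0.97 0 0 0 0;0.55 0 0.97 0 0 0 0;0.55 0 0.97 0 0 0 0;0.55 0 0.97 0 0 0 0;0 0 0 0 0 0 0;0 0 0 0 0 0 0"

```text
t: 5.78
eef_pos: [0.6519, 0.1564, 0.1042]
orientation: [-90.0, 0.2, 0.1]
force: [0.4, -0.5, -0.1]
grip_width: 0.663
```

Request:
arm_command:
  increments: "0.18 1 0.03 0 0 0 0;0 1 0 0 0 0 0;0 1 0 0 0 0 0;0 0.8 0 0 0 0 0;0 0.4 0 0 0 0 0;0 0.2 0 0 0 0 0;0 0 0 0 0 0 0;0 0 0 0 0 0 0"

```text
t: 6.45
eef_pos: [0.6571, 0.1561, 0.0193]
orientation: [-90.0, -0.0, -0.0]
force: [-0.8, 0.2, -0.6]
grip_width: 0.658
```

Request:
arm_command:
  increments: "0 0.15 0 0 0 0 0;0 0.05 0 0 0 0 0;0 0 0 0 0 0 0;0 0 0 0 0 0 0;0 0 0 0 0 0 1;0 0 0 0 0 0 1;0 0 0 0 0 0 1;0 0 0 0 0 0 1"

```text
t: 7.12
eef_pos: [0.6569, 0.1565, 0.0148]
orientation: [-90.0, -0.0, -0.0]
force: [0.2, 0.1, -0.3]
grip_width: 0.927
```

Request:
arm_command:
  increments: "0 0 0 0 0 0 1;0 0 0 0 0 0 1;0 -0.5 0 0 0 0 1;0 -1 0 0 0 0 1;0 -1 0 0 0 0 1;0 -1 0 0 0 0 1;0 -1 0 0 0 0 1;0 -0.5 0 0 0 0 1"

```text
t: 7.78
eef_pos: [0.6584, 0.1566, 0.1187]
orientation: [-90.0, -0.3, -0.0]
force: [0.5, 0.2, -0.2]
grip_width: 0.999
```

```bash
python3 two.py a2 .655 .157 .03 .6554,.1571,.03,.031 .6554,.1571,.008,.048; python3 - <<'E'
E
```

```text
[0.6586 0.1566 0.1178] 0.9975125274438326
```

View pics/a2.png

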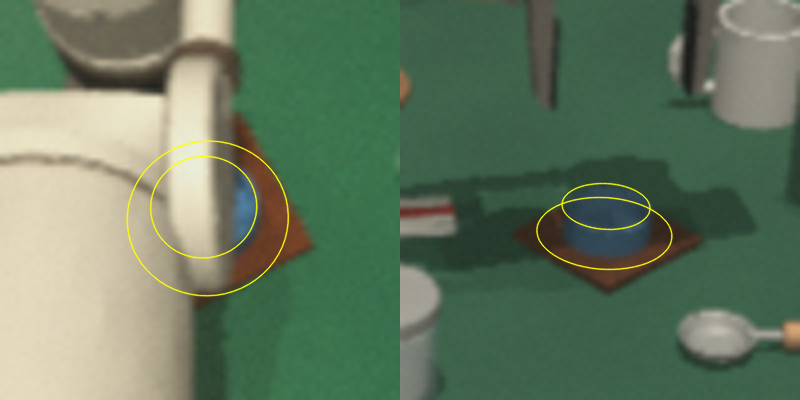

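The dish sits centred on the square coaster within a few mm. Next the cup.

Request:
arm_command:
  increments: "-0.98 0 0.38 0 0 0 1;-0.98 0 0.38 0 0 0 1;-0.98 0 0.38 0 0 0 1;-0.98 0 0.38 0 0 0 1;-0.98 0 0.38 0 0 0 1;-0.98 0 0.38 0 0 0 1;-0.98 0 0.38 0 0 0 1;-0.98 0 0.38 0 0 0 1"

```text
t: 8.55
eef_pos: [0.4979, 0.2174, 0.113]
orientation: [-90.0, 0.1, -0.0]
force: [0.3, -0.0, 0.2]
grip_width: 0.999
```

Request:
arm_command:
  increments: "-0.98 0 0.38 0 0 0 1;-0.98 0 0.38 0 0 0 1;-0.98 0 0.38 0 0 0 1;-0.98 0 0.38 0 0 0 1;0 0 0 0 0 0 1;0 0 0 0 0 0 1;0 0 0 0 0 0 1"

```text
t: 9.13
eef_pos: [0.422, 0.2475, 0.1142]
orientation: [-90.0, 0.0, -0.0]
force: [1.5, 0.3, 0.4]
grip_width: 0.999
```

```bash
python3 two.py a3 .423 .248 .06 .423,.248,.075,.029 .423,.248,0,.029
```

```text
[0.4225 0.2474 0.1145] 0.999769871624981
```

View pics/a3.png

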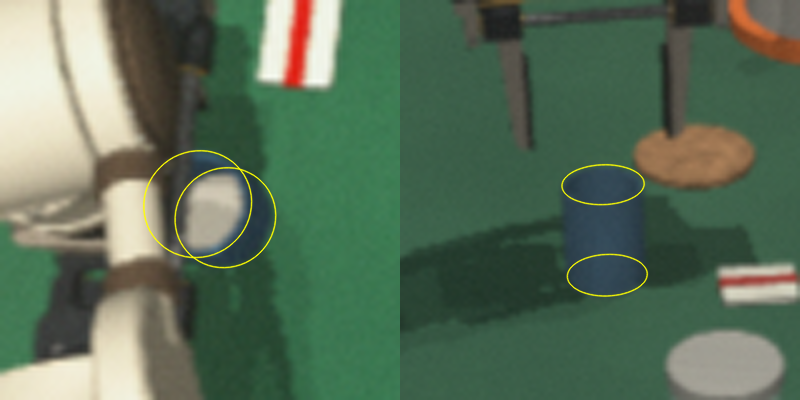

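Request:
arm_command:
  increments: "0 0.9 0 0 0 0 1;0 0.9 0 0 0 0 1;0 0.9 0 0 0 0 1;0 0.9 0 0 0 0 1;0 0.45 0 0 0 0 1;0 0 0 0 0 0 1;0 0 0 0 0 0 0;0 0 0 0 0 0 0"

```text
t: 9.9
eef_pos: [0.4227, 0.248, 0.0346]
orientation: [-90.0, -0.1, -0.0]
force: [-0.1, -0.3, -0.5]
grip_width: 0.879
```

Request:
arm_command:
  increments: "0 0 0 0 0 0 0;0 0 0 0 0 0 0;0 0 0 0 0 0 0;0 0 0 0 0 0 0;0 0 0 0 0 0 0;0 0 0 0 0 0 0;0 0 0 0 0 0 0;0 0 0 0 0 0 0"

```text
t: 10.57
eef_pos: [0.4222, 0.248, 0.0343]
orientation: [-90.0, -0.1, -0.0]
force: [-0.6, -0.4, 5.8]
grip_width: 0.632
```

Request:
arm_command:
  increments: "0 -0.5 0 0 0 0 0;0 -1 0 0 0 0 0;0 -1 0 0 0 0 0;0.5 0 0.9 0 0 0 0;0.5 0 0.9 0 0 0 0;0.5 0 0.9 0 0 0 0;0.5 0 0.9 0 0 0 0;0.5 0 0.9 0 0 0 0"

```text
t: 11.23
eef_pos: [0.4711, 0.3384, 0.0832]
orientation: [-90.0, 0.1, -0.0]
force: [0.1, 0.4, -1.5]
grip_width: 0.632
```

Request:
arm_command:
  increments: "0.5 0 0.9 0 0 0 0;0.5 0 0.9 0 0 0 0;0.5 0 0.9 0 0 0 0;0.5 0 0.9 0 0 0 0;0 0 0 0 0 0 0;0 0 0 0 0 0 0;0 0 0 0 0 0 0;0 0 0 0 0 0 0"

```text
t: 11.9
eef_pos: [0.5108, 0.4088, 0.0832]
orientation: [-90.1, 0.1, -0.1]
force: [-0.5, -1.0, -2.1]
grip_width: 0.63
```

Target TCP z ≈ .0345+.008 = .0425; lower by 41 mm.

Request:
arm_command:
  increments: "0.1 0.8 0.1 0 0 0 0;0 0.6 0 0 0 0 0;0 0.4 0 0 0 0 0;0 0.15 0 0 0 0 0;0 0 0 0 0 0 0;0 0 0 0 0 0 0;0 0 0 0 0 0 0"

```text
t: 12.48
eef_pos: [0.514, 0.4119, 0.0451]
orientation: [-90.0, -0.1, -0.0]
force: [0.3, -0.4, -1.2]
grip_width: 0.631
```

Request:
arm_command:
  increments: "0 0.12 0 0 0 0 0;0 0 0 0 0 0 0;0 0 0 0 0 0 0"

```text
t: 12.73
eef_pos: [0.5138, 0.4119, 0.0424]
orientation: [-90.0, -0.0, -0.0]
force: [0.7, 0.5, -0.6]
grip_width: 0.635
```

Request:
arm_command:
  increments: "0 0 0 0 0 0 1;0 0 0 0 0 0 1;0 0 0 0 0 0 1;0 0 0 0 0 0 1;0 0 0 0 0 0 1;0 -0.5 0 0 0 0 1;0 -1 0 0 0 0 1;0 -1 0 0 0 0 1"

```text
t: 13.4
eef_pos: [0.513, 0.4114, 0.0926]
orientation: [-90.0, 0.1, -0.0]
force: [0.5, 0.4, 0.5]
grip_width: 0.998
```

Request:
arm_command:
  increments: "0 -1 0 0 0 0 1;0 -1 0 0 0 0 1;-0.05 0 -1 0 0 0 1;-0.05 0 -1 0 0 0 1;-0.05 0 -1 0 0 0 1;-0.05 0 -1 0 0 0 1;-0.05 0 -1 0 0 0 1;-0.05 0 -1 0 0 0 1"

```text
t: 14.07
eef_pos: [0.5076, 0.2909, 0.1332]
orientation: [-90.0, -0.1, -0.0]
force: [0.1, 0.1, -0.2]
grip_width: 1.001
```

Request:
arm_command:
  increments: "0 0 -1 0 0 0 1;0 0 -1 0 0 0 1;0 0 -1 0 0 0 1;0 0 -1 0 0 0 1;0 0 -1 0 0 0 1;0 0 -1 0 0 0 1;0 0 -1 0 0 0 1;0 0 -1 0 0 0 1"

```text
t: 14.73
eef_pos: [0.5077, 0.1308, 0.1332]
orientation: [-90.0, -0.1, -0.0]
force: [0.1, -0.3, -0.6]
grip_width: 1.0
```

```bash
python3 two.py a4 .513 .41 .06 .513,.411,.083,.029 .513,.411,.083,.025 .513,.411,.008,.029
```

```text
[0.508  0.1297 0.1331] 0.9971542953570397
```

View pics/a4.png

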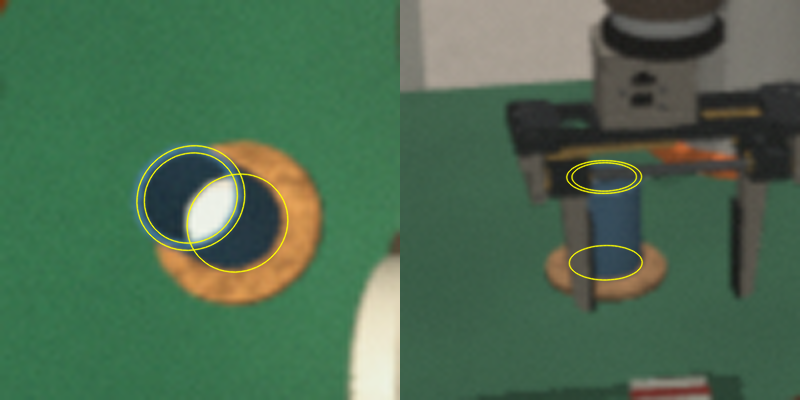

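Cup centred on the cork coaster within ~2 mm. Next the infuser.

Request:
arm_command:
  increments: "0 0 -1 0 0 0 1;0 0 -1 0 0 0 1;0 0 -1 0 0 0 1;0 0 -1 0 0 0 1;0 0 -1 0 0 0 1;0 0 -1 0 0 0 1;0 0 -1 0 0 0 1;0 0 -1 0 0 0 1"

```text
t: 15.5
eef_pos: [0.5078, -0.0283, 0.1329]
orientation: [-90.0, -0.1, 0.0]
force: [0.5, -1.2, 0.8]
grip_width: 1.003
```

Request:
arm_command:
  increments: "0 0 -1 0 0 0 1;0 0 -1 0 0 0 1;0 0 -1 0 0 0 1;0 0 -1 0 0 0 1;0 0 -1 0 0 0 1;0 0 -1 0 0 0 1;0 0 -1 0 0 0 1;0 0 -1 0 0 0 1"

```text
t: 16.17
eef_pos: [0.5079, -0.1885, 0.1328]
orientation: [-90.0, -0.1, 0.0]
force: [0.4, -0.1, -0.0]
grip_width: 1.001
```

Request:
arm_command:
  increments: "0 0 -1 0 0 0 1;0 0 -1 0 0 0 1;0 0 -1 0 0 0 1;0 0 -1 0 0 0 1;0 0 -1 0 0 0 1;0 0 -1 0 0 0 1;0 0 -1 0 0 0 1;0 0 -1 0 0 0 1"

```text
t: 16.83
eef_pos: [0.5081, -0.3485, 0.1328]
orientation: [-90.0, -0.0, -0.0]
force: [0.2, 0.4, 0.6]
grip_width: 0.998
```

Request:
arm_command:
  increments: "0 0 -1 0 0 0 1;0 0 -1 0 0 0 1;0 0 -0.2 0 0 0 1;0 0 0 0 0 0 1;0 0 0 0 0 0 1"

```text
t: 17.25
eef_pos: [0.5077, -0.3911, 0.1322]
orientation: [-89.9, -0.0, -0.0]
force: [-0.4, 0.4, -0.7]
grip_width: 0.999
```

```bash
python3 two.py a5 .506 -.395 .06 .506,-.395,.07,.033 .506,-.395,.07,.028 .506,-.395,0,.02
```

```text
[ 0.5076 -0.3907  0.1322] 1.001892796901167
```

View pics/a5.png

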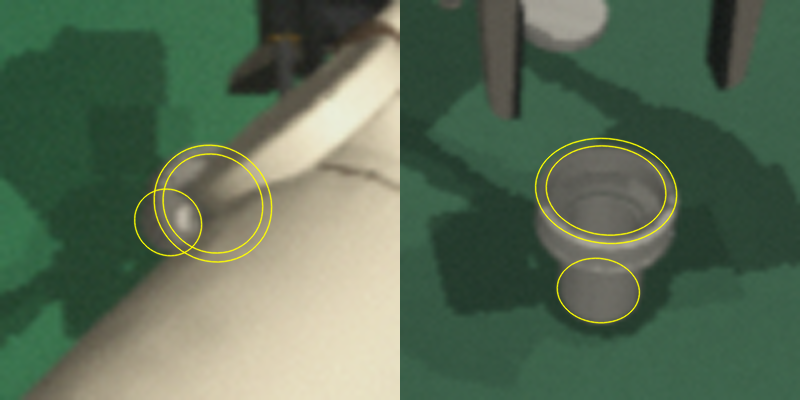

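Request:
arm_command:
  increments: "-0.07 0.9 -0.2 0 0 0 1;0 0.9 0 0 0 0 1;0 0.9 0 0 0 0 1;0 0.9 0 0 0 0 1;0 0.9 0 0 0 0 1;0 0 0 0 0 0 1;0 0 0 0 0 0 1;0 0 0 0 0 0 0"

```text
t: 18.02
eef_pos: [0.5065, -0.3962, 0.0435]
orientation: [-90.1, -0.1, 0.0]
force: [0.2, -0.0, 1.1]
grip_width: 0.948
```

Request:
arm_command:
  increments: "0 0 0 0 0 0 0;0 0 0 0 0 0 0;0 0 0 0 0 0 0;0 0 0 0 0 0 0;0 0 0 0 0 0 0;0 0 0 0 0 0 0;0 0 0 0 0 0 0;0 0 0 0 0 0 0"

```text
t: 18.68
eef_pos: [0.5063, -0.3968, 0.0433]
orientation: [-90.1, -0.1, -0.0]
force: [-1.3, 0.2, 5.7]
grip_width: 0.711
```

Request:
arm_command:
  increments: "0 -0.5 0 0 0 0 0;0 -1 0 0 0 0 0;0 -1 0 0 0 0 0;0 -1 0 0 0 0 0;0 -1 0 0 0 0 0;0 -0.8 0 0 0 0 0;0 0 0.6 0 0 0 0;0 0 1 0 0 0 0"

```text
t: 19.35
eef_pos: [0.5059, -0.3651, 0.149]
orientation: [-90.1, -0.1, -0.1]
force: [-0.2, 0.3, -0.5]
grip_width: 0.717
```

Request:
arm_command:
  increments: "0 0 1 0 0 0 0;0 0 1 0 0 0 0;0 0 1 0 0 0 0;0 0 1 0 0 0 0;0 0 1 0 0 0 0;0 0 1 0 0 0 0;0 0 1 0 0 0 0;0 0 1 0 0 0 0"

```text
t: 20.02
eef_pos: [0.5048, -0.2018, 0.1467]
orientation: [-89.9, 0.1, -0.0]
force: [-0.1, 0.7, -1.4]
grip_width: 0.711
```

Request:
arm_command:
  increments: "0 0 1 0 0 0 0;0 0 1 0 0 0 0;0 0 1 0 0 0 0;0 0 1 0 0 0 0;0 0 1 0 0 0 0;0 0 1 0 0 0 0;0 0 1 0 0 0 0;0 0 1 0 0 0 0"

```text
t: 20.68
eef_pos: [0.5045, -0.0422, 0.1468]
orientation: [-89.9, 0.1, -0.0]
force: [-0.4, 0.6, -0.4]
grip_width: 0.713
```

Request:
arm_command:
  increments: "0 0 1 0 0 0 0;0 0 1 0 0 0 0;0 0 1 0 0 0 0;0 0 1 0 0 0 0;0 0 1 0 0 0 0;0 0 1 0 0 0 0;0 0 1 0 0 0 0;0 0 1 0 0 0 0"

```text
t: 21.35
eef_pos: [0.5043, 0.1173, 0.1467]
orientation: [-90.0, 0.1, -0.0]
force: [0.4, -1.0, -0.2]
grip_width: 0.711
```

Request:
arm_command:
  increments: "0 0 1 0 0 0 0;0 0 1 0 0 0 0;0 0 1 0 0 0 0;0 0 1 0 0 0 0;0 0 1 0 0 0 0;0 0 1 0 0 0 0;0 0 1 0 0 0 0;0 0 1 0 0 0 0"

```text
t: 22.02
eef_pos: [0.5043, 0.2769, 0.1467]
orientation: [-90.0, 0.2, -0.0]
force: [0.2, -0.3, -0.7]
grip_width: 0.715
```

Request:
arm_command:
  increments: "0.15 0 1 0 0 0 0;0.1 0 1 0 0 0 0;0.1 0 1 0 0 0 0;0.1 0 1 0 0 0 0;0 0 1 0 0 0 0;0 0 1 0 0 0 0;0 0 0.5 0 0 0 0;0 0 0 0 0 0 0"

```text
t: 22.68
eef_pos: [0.5136, 0.4073, 0.1469]
orientation: [-90.0, 0.1, 0.1]
force: [0.4, 0.9, -0.9]
grip_width: 0.713
```

Run:
```python
from h import *
d=manip.get_image('side');s=manip.state();p=s['eef_pos'];print(p.round(4))
im=np.ascontiguousarray(d['image'][:,:,::-1]);u,v=np.int32(proj(d,[.513,.411,.1]))-40
c=cv2.resize(im[v:v+80,u:u+80],(560,560),interpolation=cv2.INTER_CUBIC)
zo=p[2]-.0433
for z,r in((zo+.07,.033),(zo+.05,.033),(zo,.02)): ring(c,d,p[0],p[1]+.0015,z,r,7,u,v,(0,255,255))
for z in(.083,.008): ring(c,d,.5135,.411,z,.029,7,u,v,(0,0,255))
cv2.imwrite('pics/a6.png',c)
```

```text
[0.514  0.406  0.1471]
```

View pics/a6.png

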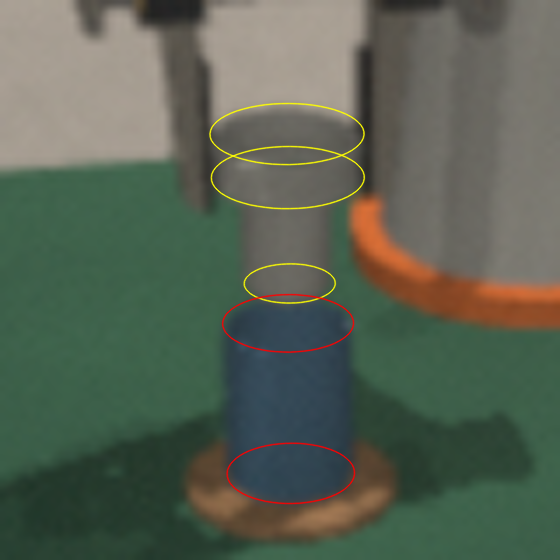

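Request:
arm_command:
  increments: "0.02 0 0.15 0 0 0 0;0 0.5 0 0 0 0 0;0 0.5 0 0 0 0 0;0 0.5 0 0 0 0 0;0 0.5 0 0 0 0 0;0 0 0 0 0 0 0;0 0 0 0 0 0 0"

```text
t: 23.32
eef_pos: [0.5149, 0.4081, 0.1067]
orientation: [-90.1, 0.1, -0.0]
force: [-0.0, -0.1, 0.3]
grip_width: 0.712
```

Request:
arm_command:
  increments: "0 0.5 0 0 0 0 0;0 0.5 0 0 0 0 0;0 0.35 0 0 0 0 0;0 0.1 0 0 0 0 0;0 0 0 0 0 0 0;0 0 0 0 0 0 0"

```text
t: 23.82
eef_pos: [0.5156, 0.4088, 0.0791]
orientation: [-90.0, 0.0, -0.0]
force: [0.2, -0.3, -0.6]
grip_width: 0.712
```

Request:
arm_command:
  increments: "-0.05 0.1 0 0 0 0 0;0 0.03 0 0 0 0 0;0 0 0 0 0 0 0;0 0 0 0 0 0 0"

```text
t: 24.15
eef_pos: [0.5147, 0.4088, 0.0768]
orientation: [-90.0, -0.0, -0.0]
force: [1.2, 0.7, -0.6]
grip_width: 0.714
```

Request:
arm_command:
  increments: "0 0 0 0 0 0 1;0 0 0 0 0 0 1;0 0 0 0 0 0 1;0 0 0 0 0 0 1;0 0 0 0 0 0 1;0 -0.5 0 0 0 0 1;0 -1 0 0 0 0 1;0 -1 0 0 0 0 1"

```text
t: 24.82
eef_pos: [0.514, 0.4084, 0.127]
orientation: [-90.0, 0.1, -0.0]
force: [1.2, 0.6, 0.3]
grip_width: 0.997
```

Request:
arm_command:
  increments: "0 -1 0 0 0 0 1;0 -1 0 0 0 0 1;0 0 -1 0 0 0 1;0 0 -1 0 0 0 1;0 0 -1 0 0 0 1;0.3 0 -1 0 0 0 1;0.3 0 -1 0 0 0 1;0.3 0 -1 0 0 0 1"

```text
t: 25.48
eef_pos: [0.5329, 0.2879, 0.1677]
orientation: [-90.0, -0.1, -0.0]
force: [-0.1, -0.0, 0.7]
grip_width: 1.003
```

Request:
arm_command:
  increments: "0.3 0 -1 0 0 0 1;0.3 0 -1 0 0 0 1;0.3 0 -1 0 0 0 1;0.3 0 -1 0 0 0 1;0.3 0 -1 0 0 0 1;0.3 0 -1 0 0 0 1;0.3 0 -1 0 0 0 1;0.3 0 -1 0 0 0 1"

```text
t: 26.15
eef_pos: [0.5809, 0.1277, 0.1676]
orientation: [-90.0, -0.1, -0.0]
force: [0.5, -1.4, 0.5]
grip_width: 1.001
```

```bash
python3 two.py a7 .5135 .411 .08 .5135,.411,.103,.033 .5135,.411,.103,.028 .5135,.411,.083,.033
```

```text
[0.5816 0.1262 0.1676] 1.0035954137641103
```

View pics/a7.png

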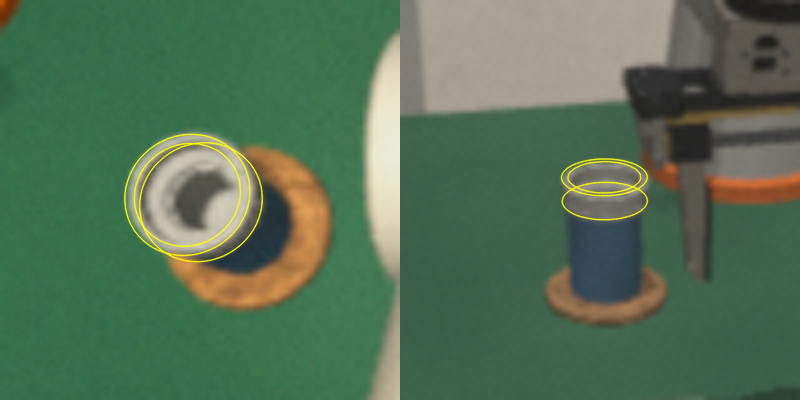

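Infuser hangs in the cup, centred to ~1 mm. On to the lid.

Request:
arm_command:
  increments: "0.29 0 -1 0 0 0 1;0.29 0 -1 0 0 0 1;0.29 0 -1 0 0 0 1;0.29 0 -1 0 0 0 1;0.29 0 -1 0 0 0 1;0.29 0 -1 0 0 0 1;0.14 0.5 -1 0 0 0 1;0 0.5 -1 0 0 0 1"

```text
t: 26.92
eef_pos: [0.6192, -0.0314, 0.1479]
orientation: [-90.0, -0.2, 0.0]
force: [1.1, 0.6, -0.7]
grip_width: 1.004
```

Request:
arm_command:
  increments: "0 0.7 -1 0 0 0 1;0 0.7 -1 0 0 0 1;0 0.7 -1 0 0 0 1;0 0.7 -1 0 0 0 1;0 0.7 -0.9 0 0 0 1;0 0 0 0 0 0 1;0 0 0 0 0 0 1;0 0 0 0 0 0 1"

```text
t: 27.58
eef_pos: [0.6186, -0.1282, 0.0777]
orientation: [-90.0, -0.1, 0.0]
force: [0.6, 0.7, 0.3]
grip_width: 1.0
```

```bash
python3 two.py a8 .6188 -.1336 .03 .6188,-.1336,.011,.033 .6188,-.1336,.033,.009
```

```text
[ 0.6188 -0.1282  0.078 ] 0.9994695582677732
```

View pics/a8.png

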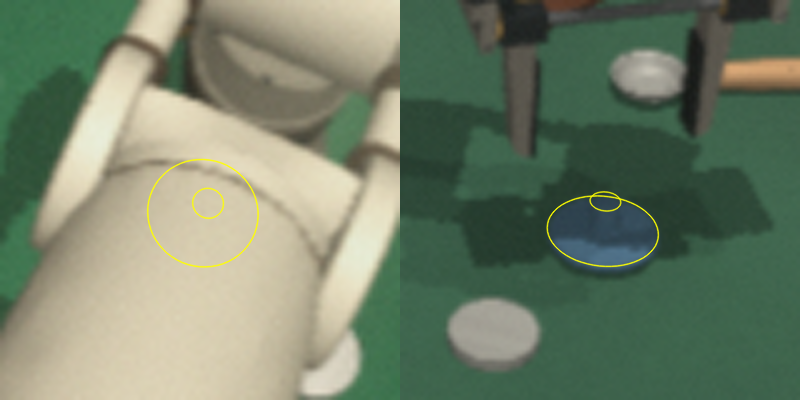

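Request:
arm_command:
  increments: "0 0.6 -0.27 0 0 0 1;0 0.8 0 0 0 0 1;0 0.8 0 0 0 0 1;0 0.6 0 0 0 0 1;0 0.3 0 0 0 0 1;0 0 0 0 0 0 1;0 0 0 0 0 0 1;0 0 0 0 0 0 1"

```text
t: 28.35
eef_pos: [0.6188, -0.135, 0.0156]
orientation: [-90.0, -0.1, -0.0]
force: [-0.0, 0.5, 0.6]
grip_width: 0.999
```

Request:
arm_command:
  increments: "0 0.05 0.05 0 0 0 0;0 0 0 0 0 0 0;0 0 0 0 0 0 0;0 0 0 0 0 0 0;0 0 0 0 0 0 0;0 0 0 0 0 0 0;0 0 0 0 0 0 0;0 0 0 0 0 0 0"

```text
t: 29.02
eef_pos: [0.6179, -0.1337, 0.0136]
orientation: [-90.0, 0.0, -0.0]
force: [0.2, -0.1, 0.2]
grip_width: 0.443
```

Request:
arm_command:
  increments: "0 0 0 0 0 0 0;0 0 0 0 0 0 0;0 0 0 0 0 0 0;0 0 0 0 0 0 0;0 0 0 0 0 0 0;0 0 0 0 0 0 0;0 0 0 0 0 0 0;0 0 0 0 0 0 0"

```text
t: 29.68
eef_pos: [0.618, -0.1337, 0.0136]
orientation: [-90.0, -0.0, -0.0]
force: [1.5, 0.1, 0.1]
grip_width: 0.187
```

Request:
arm_command:
  increments: "0 -0.4 0 0 0 0 0;0 -0.8 0 0 0 0 0;0 -1 0 0 0 0 0;0 -1 0 0 0 0 0;0 -1 0 0 0 0 0;0 -1 0 0 0 0 0;0 -1 0 0 0 0 0;0 -1 0 0 0 0 0"

```text
t: 30.35
eef_pos: [0.6177, -0.1336, 0.1591]
orientation: [-90.0, 0.0, -0.0]
force: [-0.2, -0.8, -0.5]
grip_width: 0.183
```

Request:
arm_command:
  increments: "-0.2 0 0.5 0 0 0 0;-0.2 0 1 0 0 0 0;-0.2 0 1 0 0 0 0;-0.2 0 1 0 0 0 0;-0.2 0 1 0 0 0 0;-0.2 0 1 0 0 0 0;-0.2 0 1 0 0 0 0;-0.2 0 1 0 0 0 0"

```text
t: 31.02
eef_pos: [0.5845, 0.0181, 0.1563]
orientation: [-90.0, 0.1, -0.0]
force: [1.1, -0.0, -1.1]
grip_width: 0.186
```

Request:
arm_command:
  increments: "-0.2 0 1 0 0 0 0;-0.2 0 1 0 0 0 0;-0.2 0 1 0 0 0 0;-0.2 0 1 0 0 0 0;-0.2 0 1 0 0 0 0;-0.2 0 1 0 0 0 0;-0.2 0 1 0 0 0 0;-0.2 0 1 0 0 0 0"

```text
t: 31.68
eef_pos: [0.5524, 0.1778, 0.1564]
orientation: [-90.0, 0.1, -0.0]
force: [0.2, -1.0, -0.4]
grip_width: 0.186
```

Request:
arm_command:
  increments: "-0.2 0 1 0 0 0 0;-0.2 0 1 0 0 0 0;-0.2 0 1 0 0 0 0;-0.2 0 1 0 0 0 0;-0.2 0 1 0 0 0 0;-0.2 0 1 0 0 0 0;-0.2 0 1 0 0 0 0;-0.2 0 1 0 0 0 0"

```text
t: 32.35
eef_pos: [0.5204, 0.3374, 0.1563]
orientation: [-90.0, 0.1, -0.0]
force: [0.7, -0.2, -0.2]
grip_width: 0.184
```

Request:
arm_command:
  increments: "-0.1 0 1 0 0 0 0;-0.1 0 1 0 0 0 0;-0.05 0.3 0.9 0 0 0 0;0 0.4 0.55 0 0 0 0;0 0.3 0 0 0 0 0;0 0 0 0 0 0 0;0 0 0 0 0 0 0;0 0 0 0 0 0 0"

```text
t: 33.02
eef_pos: [0.5174, 0.4044, 0.1375]
orientation: [-90.0, 0.0, -0.1]
force: [-0.3, -0.4, -0.8]
grip_width: 0.18
```

Run:
```python
from h import *
d=manip.get_image('side');s=manip.state();p=s['eef_pos'];print(p.round(4))
im=np.ascontiguousarray(d['image'][:,:,::-1]);u,v=np.int32(proj(d,[.513,.411,.1]))-35
c=cv2.resize(im[v:v+70,u:u+70],(560,560),interpolation=cv2.INTER_CUBIC)
zo=p[2]-.0136
for z,r in((zo+.011,.033),(zo,.024)): ring(c,d,p[0],p[1],z,r,8,u,v,(0,255,255))
for z,r in((.103,.033),(.103,.028)): ring(c,d,.5135,.410,z,r,8,u,v,(0,0,255))
cv2.imwrite('pics/a9.png',c)
```

```text
[0.5176 0.4045 0.1379]
```

View pics/a9.png

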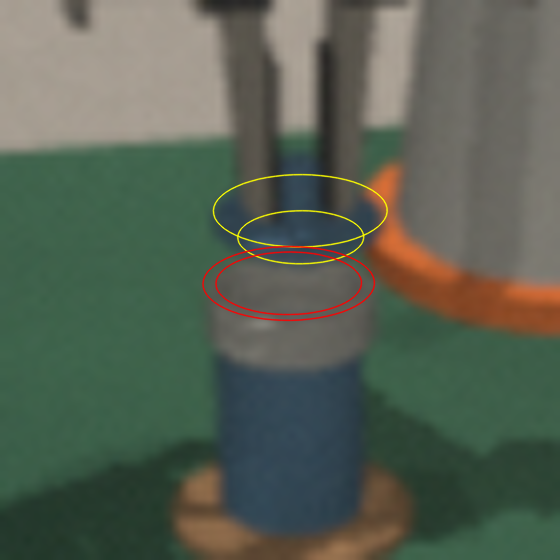

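Request:
arm_command:
  increments: "-0.13 0 0.27 0 0 0 0;0 0.4 0 0 0 0 0;0 0.4 0 0 0 0 0;0 0.2 0 0 0 0 0;0 0 0 0 0 0 0;0 0 0 0 0 0 0"

```text
t: 33.57
eef_pos: [0.5142, 0.4104, 0.1167]
orientation: [-90.0, 0.1, -0.0]
force: [0.1, -0.5, -0.3]
grip_width: 0.183
```

Request:
arm_command:
  increments: "0 0.15 0 0 0 0 0;0 0.1 0 0 0 0 0;0 0 0 0 0 0 0;0 0 0 0 0 0 0;0 0 0 0 0 0 0"

```text
t: 33.98
eef_pos: [0.5147, 0.4108, 0.1128]
orientation: [-90.0, -0.0, -0.0]
force: [0.8, -0.4, -0.6]
grip_width: 0.188
```

Request:
arm_command:
  increments: "0 0.1 0 0 0 0 0;0 0.03 0 0 0 0 0;0 0 0 0 0 0 0;0 0 0 0 0 0 0;0 0 0 0 0 0 0"

```text
t: 34.4
eef_pos: [0.5149, 0.4109, 0.1106]
orientation: [-90.0, -0.0, -0.0]
force: [-1.0, -0.1, 3.3]
grip_width: 0.182
```

Contact at the expected home height; release and retreat.

Request:
arm_command:
  increments: "0 0 0 0 0 0 1;0 0 0 0 0 0 1;0 0 0 0 0 0 1;0 -0.5 0 0 0 0 1;0 -1 0 0 0 0 1;0 -1 0 0 0 0 1;0 -1 0 0 0 0 1;0 -1 0 0 0 0 1"

```text
t: 35.07
eef_pos: [0.5146, 0.4108, 0.2016]
orientation: [-90.0, -0.0, -0.0]
force: [-0.3, 0.6, 0.2]
grip_width: 0.743
```

Request:
arm_command:
  increments: "0 0 -1 0 0 0 1;0 0 -1 0 0 0 1;0 0 -1 0 0 0 1;0 0 -1 0 0 0 1;0 0 -1 0 0 0 1;0 0 -1 0 0 0 1;0 0 -1 0 0 0 1;0 0 -1 0 0 0 1"

```text
t: 35.73
eef_pos: [0.5145, 0.2498, 0.2007]
orientation: [-90.0, -0.0, -0.0]
force: [-0.8, 0.0, 1.2]
grip_width: 1.001
```

Request:
arm_command:
  increments: "0 0 -1 0 0 0 1;0 0 -1 0 0 0 1;0 0 -1 0 0 0 1;0 0 -1 0 0 0 1;0 0 -1 0 0 0 1;0 0 -1 0 0 0 1;0 0 0 0 0 0 1;0 0 0 0 0 0 1"

```text
t: 36.4
eef_pos: [0.5147, 0.1304, 0.2006]
orientation: [-90.0, -0.0, -0.1]
force: [-0.4, 0.6, -0.1]
grip_width: 1.001
```

```bash
python3 two.py a10 .5145 .41 .09 .5147,.410,.108,.033 .5147,.410,.130,.009 .5147,.41,.083,.033
```

```text
[0.5145 0.1315 0.2004] 1.0034548850246743
```

View pics/a10.png

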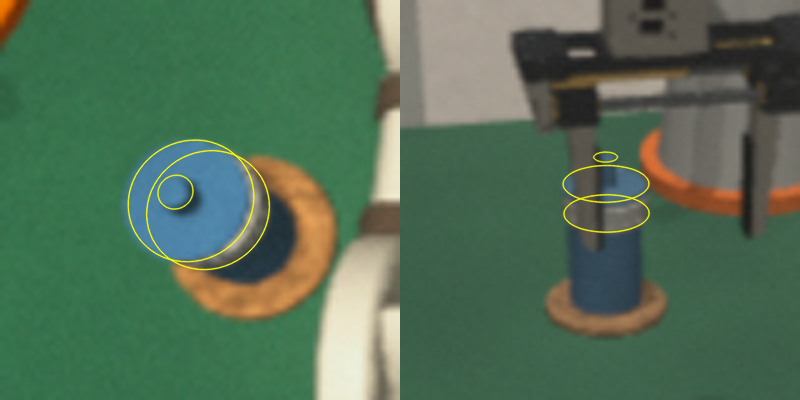

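The lid is level and home: its disc and knob match the predicted outlines, with the disc flush on the collar. Handing in.

```bash
python3 -c "
from station import manip
print(manip.job_done())"
```

```text
the job is handed in; nothing more can be done
None
```

The tea things are laid out in the order you gave, and I handed the job in at about 36.5 s. No verdict came back.

These are my last checks from the camera pictures, with the model outlines drawn over them:

- **Drip dish:** it stood within about 4 mm of the middle of the square coaster. I last looked at it just after releasing it; the arm partly hid it from above, but the side view was clear.
- **Cup:** it stood within about 2 mm of the middle of the cork coaster.
- **Infuser:** the collar sits on the rim, about 1–2 mm off centre.
- **Lid:** contact came at the expected height. Afterwards the disc and knob outlines matched "home" to within 1–2 mm, and the lid looked level.
- **Arm:** it was clear of everything, with no force on the wrist beyond noise.
- **Sugar jar:** the arm passed well above it and met no contact. I did not take a final picture of it.

No check failed. The only disagreement was 1–2 mm between the top and side views, which is within the calibration error.

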